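# Shut and bolt the hatch of a parts washer

### The job

The hatch of the grey parts washer stands ajar on its springy seal. Press it shut and slide its barrel bolt fully home through the eye of the keeper, then swing the bolt's handle right down towards the front again, behind its stop lug, so that the bolt is locked, and let go. Leave the other things on the bench where they are.

Things in the scene. Friction and masses are not known exactly. Their poses are not given: they have to be found in the camera images.
- washer: Fixed grey steel box, 300 mm (its x) by 400 mm (its y), 126 mm tall; origin at the centre of its underside, on the bench; its front faces its -x, towards the robot. Of its top, the left part (its y from +55 to +200 mm) is a fixed deck, the rest is the hatch.
- keeper_foot (a point): Point on the fixed deck (height 126 mm) under the keeper, a dark steel block 50 mm wide (washer's x), 20 mm thick (y). Its eye, a closed hole 20 mm square along y, is centred sideways on the bolt; its centre is at an unmeasured height, anywhere from 15 to 35 mm above this point, new at each start. 14 mm of steel above and a sill below stop a bolt over 2 mm too high or low: feel for it.
- hatch (a joint): Angle of the hatch, a steel plate 250 x 236 mm hinged along the washer's far edge: 0 = level with the deck (bolt axis 154 mm above the bench), positive = front up; range -0.075 to 0.5. A springy seal holds it ajar near 0.085, the bolt then 20 mm higher. Pressing at the bolt takes about 6 N at 0.02, 12 N at -0.04, 15 N at -0.075 (end stop). It springs up when let go unless bolted.
- bolt (a joint): How far the bolt has slid, m: 0 = drawn back, 0.070 = fully home; starts at 0 to 0.010. It slides along the washer's +y, to the keeper, with 2 N of friction and stays put. A steel bar 16 mm square with a flat end, lying 230 mm in front of the hatch's hinge line; its end meets the keeper at 0.040 (and grips there while pushed: draw back before changing height), emerging at 0.060; it drags up to 10 N in the eye.
- handle (a joint): Angle of the bolt's handle, rad, about the bolt's axis: 0 = square to the hatch (upright), positive = leaning to the front (washer's -x); range -0.3 to 1.1, starts between 0.7 and 1.05; stays where left.
- stop_lug (a point): Top centre of the stop lug on the hatch: 26 mm along y, 10 mm thick, 42 mm tall, 14 to 24 mm in front of the bolt's axis. The handle meets it when leaning more than about 0.4 while the bolt is between 0.022 and 0.064: to slide past, the handle must be more upright; it can swing down to the front again, beyond the lug, only with the bolt past 0.065.
- handle_pivot (a point): Point on the bolt's axis where the handle is pivoted; rides with the bolt and the hatch. With bolt = 0 it lies at x = -115 mm, y = -90 mm of the washer.
- handle_grip (a point): Point to grip on the handle, 62 mm from the pivot. The handle is a dark steel flat bar reaching 88 mm from the pivot, 16 mm wide (along the washer's y) and 12 mm thick.
- bolt_tip (a point): Centre of the bolt's flat leading end, 135 mm ahead of the pivot along the washer's +y.
- oil_filter: Bystander: blue can, diameter 76 mm, 96 mm tall, standing on the bench in front of the washer; origin at the centre of its underside.
- brake_disc: Bystander: steel brake disc, diameter 240 mm, 50 mm high, lying flat; origin at the centre of its underside.
- wrench: Bystander: spanner 200 mm long lying on the bench in front of the washer.
- pulley: Bystander: aluminium belt pulley, diameter 90 mm, 26 mm high, lying flat on the washer's deck.
- carton: Bystander: cardboard carton 120 x 80 x 50 mm on the left side.
- jar: Bystander: grey jar, diameter 70 mm, 90 mm tall, on the left side.

How it is judged:
By the outcome, as a careful person would: the job done as asked, in the order asked, and still so for the second after the job is handed in, with the robot touching nothing.
It also fails if it takes over 61 s, if anything falls off the work surface, if the arm or the gripper's body presses on something with over 40 N, if the wrist force passes 120 N, or if a joint passes its speed limit or range.

### The arm

A 7-joint arm with a two-finger parallel gripper is mounted at the origin on the work surface. World frame = base frame: x ahead of the robot, y to its left, z up, the work surface at z = 0. Lengths are in m, angles in rad, forces in N, time in s.
With the tool pointing down it reaches from about 0.35 to 0.9 m from the base axis. Payload 8.1 kg.
Tool frame: the origin (TCP) lies at the centre of the arm's flange, where the gripper is bolted on; the fingertips stand 178 mm ahead of it and the grasp point (between the pads) lies 159 mm ahead of it; z points along the fingers, y is the direction in which the jaws open and shut (so a half turn about z gives the same grasp; the last joint's range is limited). The gripper opens to 92 mm and grips with 3 to 60 N. Pads are 19 mm wide; open, the fingers measure 130 mm over their backs; the gripper's body (75 mm by 190 mm) begins 47 mm behind the grasp point.
Start: joints at [1.215, 0.434, 0.025, 1.573, -0.012, 1.134, -0.075], TCP at [0.156, -0.605, 0.405] pointing down, gripper open.
Joint ranges: [-2.62, 2.62], [-0.44, 2.09], [-1.27, 1.32], [0.08, 2.57], [-1.32, 4.46], [0.12, 2], [-2.74, 2.74]. Speed limits (rad/s): [2.22, 2.22, 3.01, 3.01, 3.14, 3.14, 3.14].

### API

Orientations are given as a rotation vector (axis times angle).
In Python, from cell import arm gives the robot as it stands. The module is installed in compiled form; this text tells all that it offers.
- The arm moves only by the tool move_arm, never from a script. Its argument "steps" is a list of rows, each a list of 4 numbers: the shift along the tool's x, y, z in mm, then the turn about the tool's z in rad. In form: [[x, y, z, twist], ...]. A call has 1 to 20 rows; each row is the pose to reach, as a shift and turn from the pose commanded when the call began, along the tool's axes at that moment; what a row does not reach only later rows make up. A row lasts 1/8 s, in which the tool goes at most 62.5 mm and 10.7 degrees, less where a joint would pass 70% of its speed; a pose out of reach is approached as far as the arm can. A call with a gripper value outside its range is refused whole. "grip" is the finger opening in mm, from 0 to 91.8, set as the call begins (left out, the last holds). The fingers move at their own pace and stop on an object; "grip_force" is the grip in N (left out, the last holds). Time passes only in rows, so rows that repeat a pose let the fingers close. It gives the time, the measured TCP pose, the force and the opening at its end, in the units of the state.
- arm.observe(): the state, without advancing time (a new reading comes with each control period).
- arm.get_image(name): name is "scene" or "top"; returns the picture (480x640x3 uint8, red, green, blue); there is no depth.
- arm.camera_info(name): a dict with "mtx" (3x3 intrinsics, pixels), "pose" (4x4, takes a point from camera to world coordinates). Camera axes: x right, y down, z forward; pixel columns grow to the right and rows downward; lengths in m; the calibration is good to about 2 mm. A picture is of the moment at which its call begins. camera_info takes no time and is no camera call.
- arm.sign_off(): hands the job in, once; it reports no verdict.
The state is a dict: "clock": time; "joints": joint angles; "dq": joint speeds; "joint_efforts": joint torques, N m; "position": TCP position; "ee_rot": TCP orientation; "force": force on the tool from outside, world axes, zero at the start; "ft_torque": the same for the moment, N m; "width": opening from 0.0 (shut) to 1.0 (fully open).
Only numpy, scipy, OpenCV 4.12 (cv2) and the standard library are available. Lean on these libraries where they do the work, as an engineer would, in place of code of your own. Each camera call takes 0.05 s, during which the arm holds its last target.

## Working session

There is one attempt and no reset: what is moved stays moved. The work goes in short steps, Python scripts to look and compute and a tool call to move; the robot and the scene stay as the last step left them, time stands still between calls to the robot, and variables do not carry over. Pictures are saved under pics/ and viewed, and the job is handed in when it is done.

Besides the shell and the picture viewer there is one more tool, called after "Emit:" as a command line: name --pt "numbers of a row" for each row, then --argument value for the rest. move_arm: Moves the arm, as the interface text tells. Its arguments: {"type":"object","properties":{"steps":{"type":"array"},"grip":{"type":"number"},"grip_force":{"type":"number"}},"required":["steps"]}

```bash
ls; mkdir -p pics
python3 - <<'E'
from cell import arm
import cv2
for n in ("scene","top"):
    im=arm.get_image(n); cv2.imwrite(f"pics/{n}0.png",im[:,:,::-1])
    ci=arm.camera_info(n); print(n,ci["mtx"],ci["pose"])
print(arm.observe())
E
```

```text
pics
scene [[531.13416308   0.         320.3991955 ]
 [  0.         531.13416308 241.06306499]
 [  0.           0.           1.        ]] [[-0.41566344  0.78014077 -0.46755137  1.31412973]
 [ 0.90951466  0.35503927 -0.2161717   0.31104167]
 [-0.00264526 -0.5150995  -0.85712631  1.47767733]
 [ 0.          0.          0.          1.        ]]
top [[455.19953145   0.         323.50836291]
 [  0.         455.19953145 244.12314117]
 [  0.           0.           1.        ]] [[ 0.00511225 -0.99669113  0.08112124  0.49838083]
 [-0.99996559 -0.00456526  0.00692689 -0.02665067]
 [-0.00653363 -0.08115386 -0.99668017  1.46624637]
 [ 0.          0.          0.          1.        ]]
{'clock': 0.1, 'joints': array([ 1.21540683,  0.43515317,  0.02499995,  1.57402061, -0.01163849,
        1.13399476, -0.07508879]), 'dq': array([-2.19549819e-03, -1.36693770e-03, -1.22335917e-03, -4.22737192e-03,
       -1.93882295e-04,  1.83267260e-03,  6.60644543e-05]), 'joint_efforts': array([ 3.85473380e-03, -6.69132471e+01,  9.88401622e-01, -3.15153122e+01,
       -6.04896247e-02,  3.72901373e-02,  7.21478318e-05]), 'position': array([ 0.15622683, -0.60494013,  0.40401804]), 'ee_rot': array([-3.11516058e+00, -3.95694169e-01,  4.48053958e-04]), 'force': array([ 0.15161111,  1.35179716, -1.11377225]), 'ft_torque': array([-0.00880554,  0.02924486,  0.01295804]), 'width': 0.9978666864972475}
```

View pics/scene0.png

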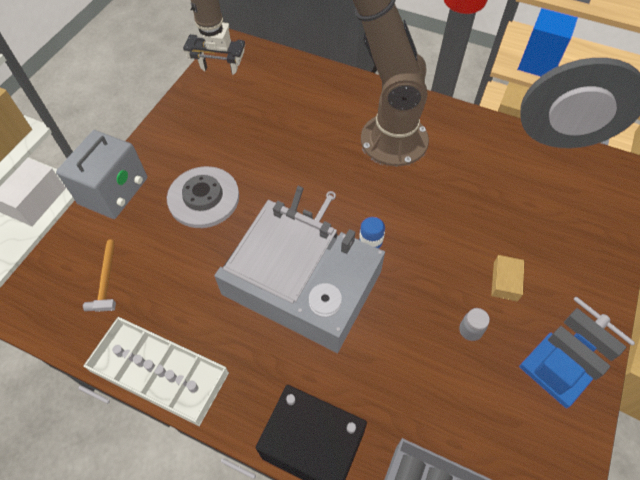

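View pics/top0.png

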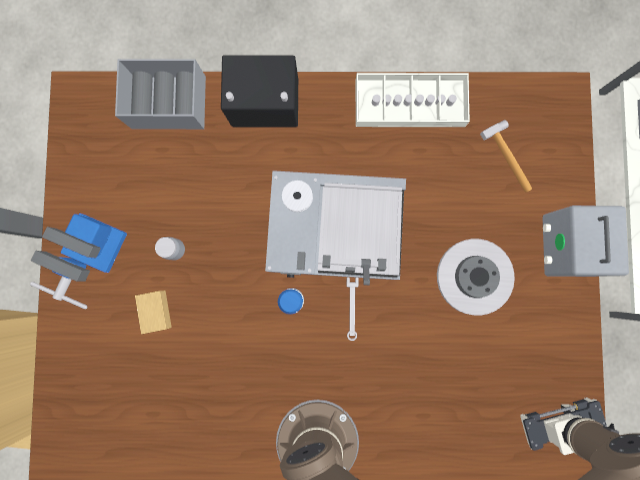

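The scene view shows the washer around (300,270) with its hatch side towards the disc. In the top view, the washer spans about (266..406, 172..278), the keeper is near (301,260) and the handle near (367,270). I'll zoom in for detail.

Run:
```python
import cv2
a=cv2.imread("pics/top0.png")[160:300,250:420]; cv2.imwrite("pics/topz.png",cv2.resize(a,None,fx=4.5,fy=4.2,interpolation=cv2.INTER_CUBIC))
a=cv2.imread("pics/scene0.png")[175:355,205:395]; cv2.imwrite("pics/scenez.png",cv2.resize(a,None,fx=4,fy=3.3,interpolation=cv2.INTER_CUBIC))
```

```text
(no output)
```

View pics/topz.png

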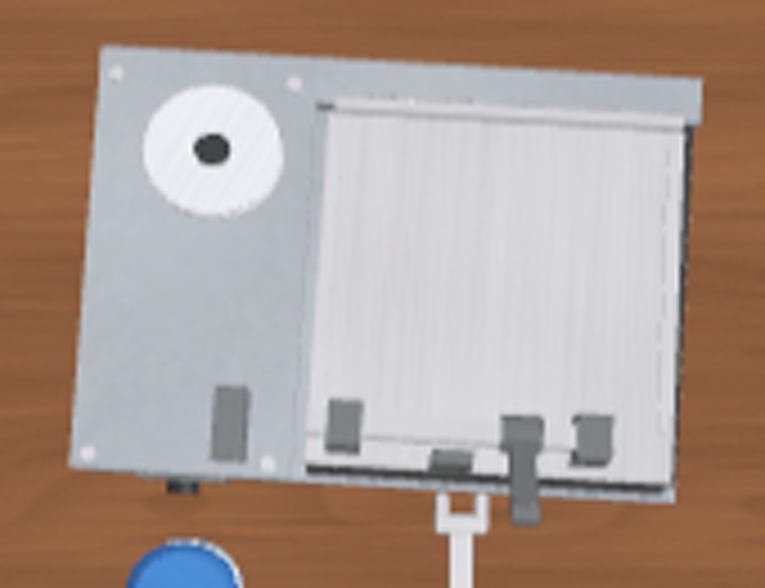

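View pics/scenez.png

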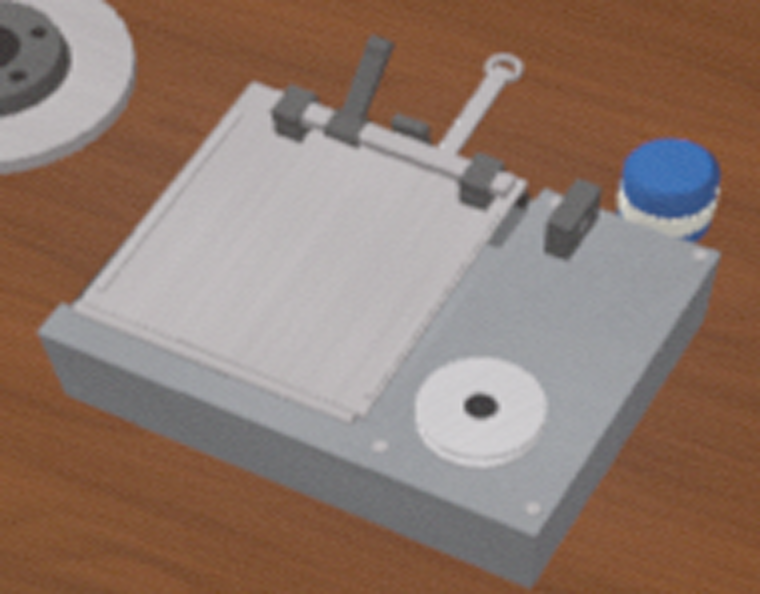

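```bash
cat > h.py <<'E'
import numpy as np
from cell import arm
from scipy.spatial.transform import Rotation as R
def ray(n,u,v):
    c=arm.camera_info(n);K=c["mtx"];T=c["pose"]
    d=T[:3,:3]@np.linalg.solve(K,[u,v,1.]);return T[:3,3],d
def onz(n,u,v,z):
    o,d=ray(n,u,v);return o+d*(z-o[2])/d[2]
def proj(n,P):
    c=arm.camera_info(n);K=c["mtx"];T=c["pose"]
    q=K@(T[:3,:3].T@(np.asarray(P,float)-T[:3,3]));return q[:2]/q[2]
def tz(u,v): return 250+u/4.5-.39,160+v/4.2-.38
def sz(u,v): return 205+u/4-.37,175+v/3.3-.35
E
python3 - <<'E'
from h import *
np.set_printoptions(precision=4,suppress=True)
loc=np.array([[150,200],[-150,200],[150,-200],[-150,-200]])/1e3
t=[(102,46),(70,467),(703,78),(674,502)]
s=[None]
P=np.array([onz("top",*tz(*p),.126)[:2] for p in t]); print(P)
c=P.mean(0); A=(P-c); 
H=loc.T@A; th=np.arctan2(H[0,1]-H[1,0],H[0,0]+H[1,1]); Rm=np.array([[np.cos(th),-np.sin(th)],[np.sin(th),np.cos(th)]])
print("top",c,th, P-(c+loc@Rm.T))
# scene: corners far-left top (535,535)?, front-left (718,252), far right (40,332)
for p,l in (((533,535),loc[0]),((718,252),loc[1]),((40,333),loc[2])):
    print("scene",onz("scene",*sz(*p),.126)[:2], c+Rm@l)
def w(x,y,z): return np.r_[c+Rm@[x/1e3,y/1e3],z/1e3]
# keeper base check & top
for z in (126,126+39,126+49,126+59):
    print(z,[ ((proj("scene",w(x,y,z))-[205-.37,175-.35])*[4,3.3]).round() for x in(-140,-90) for y in (85,105)],
     [ ((proj("top",w(x,y,z))-[250-.39,160-.38])*[4.5,4.2]).round() for x in(-140,-90) for y in (85,105)])
for n,p in (("washer pivot b=0",w(-115,-90,174)),): print(n,p,(proj("top",p)-[249.6,159.6])*[4.5,4.2],(proj("scene",p)-[204.6,174.6])*[4,3.3])
E
```

```text
[[ 0.8278  0.1373]
 [ 0.5279  0.1539]
 [ 0.8061 -0.2621]
 [ 0.5054 -0.2404]]
top [ 0.6668 -0.0528] -0.0585934332786877 [[-0.0004 -0.0008]
 [-0.0009 -0.0017]
 [ 0.0013 -0.0009]
 [ 0.0001  0.0033]]
scene [0.8295 0.1371] [0.8283 0.138 ]
scene [0.5303 0.1546] [0.5288 0.1556]
scene [ 0.8067 -0.2573] [ 0.8048 -0.2613]
126 [array([574., 208.]), array([598., 217.]), array([543., 250.]), array([568., 260.])] [array([244., 462.]), array([213., 460.]), array([249., 391.]), array([219., 389.])]
165 [array([576., 185.]), array([601., 194.]), array([545., 228.]), array([570., 237.])] [array([241., 460.]), array([209., 459.]), array([246., 387.]), array([215., 385.])]
175 [array([576., 179.]), array([601., 188.]), array([545., 222.]), array([570., 231.])] [array([240., 460.]), array([208., 458.]), array([245., 386.]), array([214., 384.])]
185 [array([577., 173.]), array([602., 182.]), array([546., 216.]), array([571., 226.])] [array([239., 460.]), array([207., 458.]), array([245., 385.]), array([213., 383.])]
washer pivot b=0 [ 0.5467 -0.1359  0.174 ] [519.7545 439.6485] [349.5828 123.668 ]
```

Run:
```python
import cv2
a=cv2.imread("pics/top0.png")[235:285,285:385]; cv2.imwrite("pics/topk.png",cv2.resize(a,None,fx=8,fy=8,interpolation=cv2.INTER_CUBIC))
a=cv2.imread("pics/scene0.png")[180:255,270:370]; cv2.imwrite("pics/scenek.png",cv2.resize(a,None,fx=8,fy=8,interpolation=cv2.INTER_CUBIC))
```

```text
(no output)
```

View pics/topk.png

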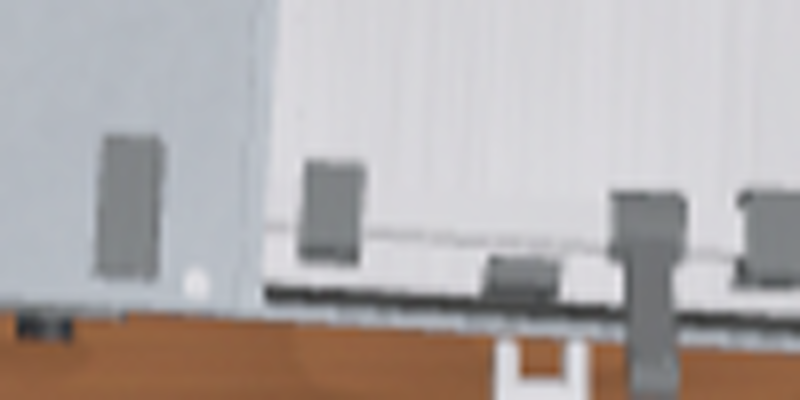

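View pics/scenek.png

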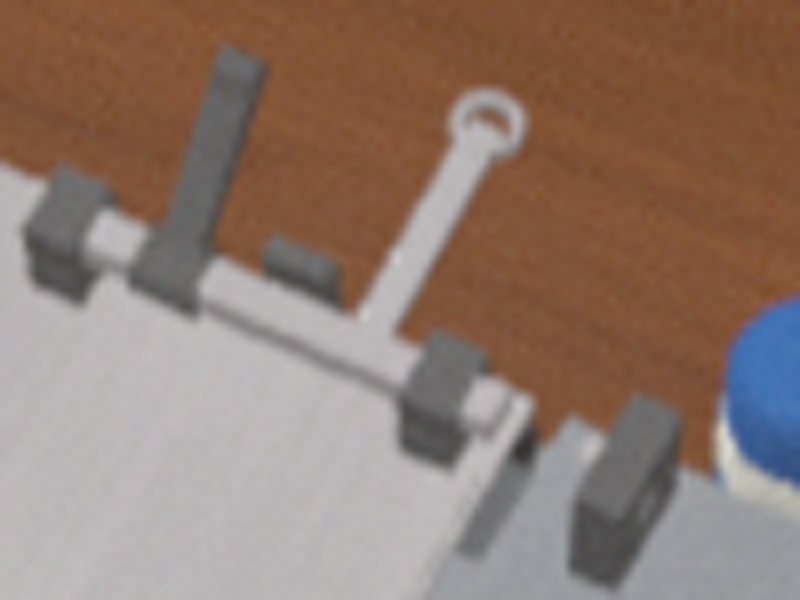

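```bash
cat >> h.py <<'E'
C=np.array([.667,-.0542]);TH=-.0578
Rm=np.array([[np.cos(TH),-np.sin(TH)],[np.sin(TH),np.cos(TH)]])
def w(x,y,z): return np.r_[C+Rm@[x/1e3,y/1e3],z/1e3]
def tow(P): return np.r_[Rm.T@(np.asarray(P[:2])-C),P[2]]*1e3
def tri(a,b):
    (o1,d1),(o2,d2)=ray("top",*a),ray("scene",*b)
    s=np.linalg.lstsq(np.c_[d1,-d2],o2-o1,rcond=None)[0]
    p,q=o1+s[0]*d1,o2+s[1]*d2
    return (p+q)/2,np.linalg.norm(p-q)*1e3
E
python3 - <<'E'
from h import *
np.set_printoptions(precision=1,suppress=True)
T=lambda u,v:(285+u/8-.44,235+v/8-.44)
S=lambda u,v:(270+u/8-.44,180+v/8-.44)
for n,a,b in (("k -140,85",(157,280),(638,393)),("k -140,105",(95,276),(683,407)),("k -90,85",(163,137),(577,497)),("k -90,105",(103,133),(620,515))):
    p,e=tri(T(*a),S(*b)); print(n,tow(p),e)
for b,xy in (((572,562),(-90,85)),((612,585),(-90,105))): print("foot",tow(onz("scene",*S(*b),.126)))
# tip centre
p=onz("top",*tz(525,515),.2);
p,e=tri(tz(525,522),S(220,50)); print("tip edge y-?",tow(p),e)
print("pivot z174",tow(onz("top",*T(649,224),.184)),tow(onz("scene",*S(172,252),.184)))
for n,a,b in (("tip +y?",tz(513,522),S(267,65)),("tip -y",tz(538,522),S(222,47)),("lug",T(522,272),S(305,255))):
    p,e=tri(a,b); print(n,tow(p),e)
E
python3 - <<'E'
import cv2
a=cv2.imread("pics/top0.png")[250:300,340:390]; cv2.imwrite("pics/toph.png",cv2.resize(a,None,fx=12,fy=12,interpolation=cv2.INTER_CUBIC))
E
```

```text
k -140,85 [-142.    85.   172.6] 4.4499737897612475
k -140,105 [-141.4  105.1  178.8] 0.953456266058345
k -90,85 [-91.2  86.  174.9] 4.006504750390905
k -90,105 [-90.5 105.4 178.5] 0.22560347796142788
foot [-93.2  86.9 126. ]
foot [-91.4 104.2 126. ]
tip edge y-? [-168.6  -93.3  236.6] 8.54279720510107
pivot z174 [-110.8  -89.1  184. ] [-111.5  -89.   184. ]
tip +y? [-171.4  -81.7  232.1] 2.235730946799811
tip -y [-169.8  -97.7  234.7] 0.7309517918500251
lug [-130.9  -44.6  187.3] 1.524648171731595
```

View pics/toph.png

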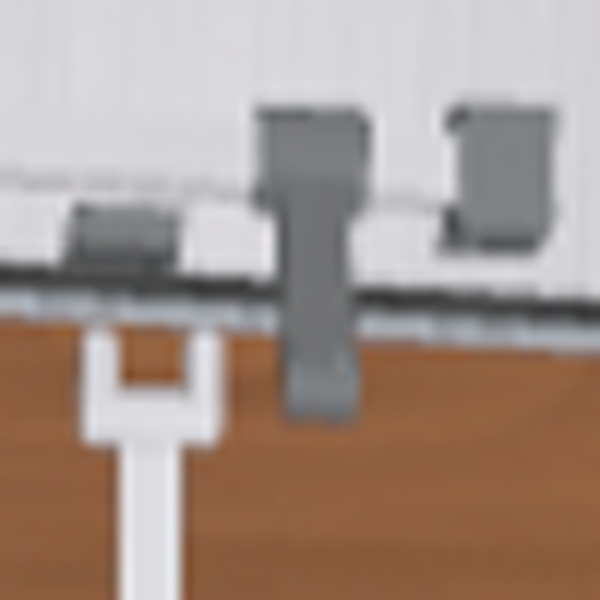

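```bash
cat >> h.py <<'E'
def shift(g,yaw=TH,st=None):
    "g: desired grasp point in washer mm ; returns tool-axis shift mm + twist"
    s=st or arm.observe(); Rt=R.from_rotvec(s["ee_rot"]).as_matrix()
    t=w(*g)+[0,0,.159]
    d=Rt.T@(t-s["position"])*1e3
    a=np.arctan2(Rt[1,0],Rt[0,0]); return np.r_[d,(a-yaw)].round(3)
def grasp(s=None):
    s=s or arm.observe(); Rt=R.from_rotvec(s["ee_rot"]).as_matrix()
    return tow(s["position"]+Rt[:,2]*.159).round(1)
def force(s=None):
    s=s or arm.observe(); f=s["force"]; return np.r_[Rm.T@f[:2],f[2]].round(1)
E
python3 - <<'E'
from h import *
print(grasp(),force()); s=arm.observe()
for g in ((-155,-89.5,275),(-155,-89.5,218)): print(shift(g))
E
```

```text
[-478.2 -579.1  245. ] [ 0.1  1.4 -1.1]
[ 4.57307e+02 -3.67730e+02 -2.95060e+01  3.10000e-01]
[ 4.57313e+02 -3.67649e+02  2.74940e+01  3.10000e-01]
```

Emit:
move_arm --pt "40 -30 -40 0.05" --pt "85 -68 -45 0.1" --pt "130 -105 -45 0.2" --pt "175 -141 -45 0.31" --pt "220 -177 -45 0.31" --pt "266 -214 -45 0.31" --pt "312 -251 -45 0.31" --pt "358 -288 -40 0.31" --pt "403 -325 -35 0.31" --pt "440 -354 -30 0.31" --pt "457 -368 -29 0.31" --pt "457 -368 -29 0.31" --grip 50

```text
clock: 1.6
position: [0.5074, -0.1329, 0.4332]
ee_rot: [-3.14, 0.084, 0.001]
force: [0.0, -1.0, -0.9]
width: 0.545
```

Run:
```python
from h import *
import cv2
s=arm.observe();print(s["clock"],grasp(s),force(s),s["width"],shift((-155,-89.5,218)))
for n,sl in (("top",np.s_[230:300,300:420]),("scene",np.s_[130:250,240:360])):
    im=arm.get_image(n)[sl]; cv2.imwrite(f"pics/{n}1.png",cv2.resize(im,None,fx=5,fy=5,interpolation=cv2.INTER_CUBIC)[:,:,::-1])
```

```text
1.6 [-154.9  -87.7  274.2] [ 0.1 -1.  -0.9] 0.544549289257112 [-1.440e-01  1.722e+00  5.621e+01  4.000e-03]
```

View pics/scene1.png

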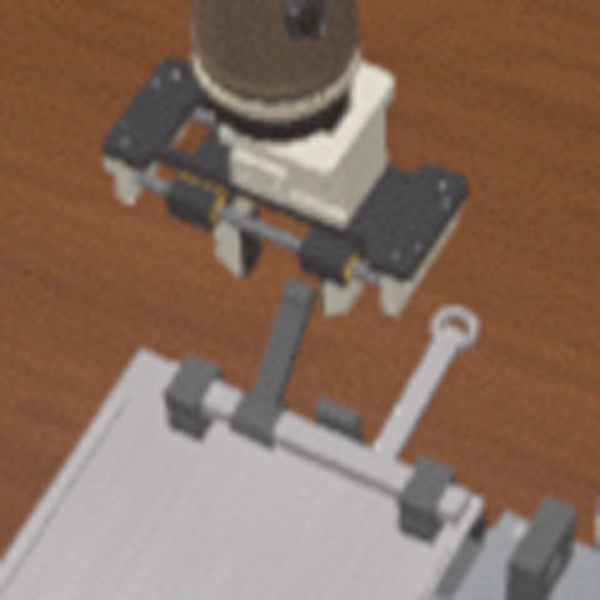

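View pics/top1.png

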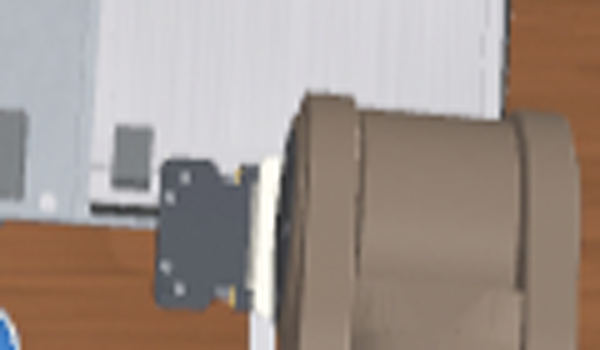

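The handle tip at (300,290) in the scene crop lies between the two fingers, at (240,240) and (340,290), so the gripper can descend.

Emit:
move_arm --pt "0 2 20 0" --pt "0 2 45 0" --pt "0 2 56 0" --pt "0 2 56 0" --pt "0 2 56 0"

```text
clock: 2.33
position: [0.5068, -0.1369, 0.3786]
ee_rot: [3.14, -0.091, 0.002]
force: [0.2, -0.7, 0.8]
width: 0.542
```

Emit:
move_arm --pt "0 0 0 0" --pt "0 0 0 0" --pt "0 0 0 0" --pt "0 0 0 0" --pt "0 0 0 0" --pt "0 0 0 0" --grip 0 --grip_force 35

```text
clock: 3.08
position: [0.5067, -0.1356, 0.3777]
ee_rot: [-3.139, 0.088, 0.0]
force: [-0.2, 5.7, 1.0]
width: 0.17
```

Run:
```python
from h import *
import cv2
s=arm.observe();print(s["clock"],grasp(s),force(s),s["width"]*91.8)
for n,sl in (("scene",np.s_[130:250,240:360]),):
    im=arm.get_image(n)[sl]; cv2.imwrite(f"pics/{n}2.png",cv2.resize(im,None,fx=5,fy=5,interpolation=cv2.INTER_CUBIC)[:,:,::-1])
```

```text
3.075 [-155.4  -90.4  218.7] [-0.6  5.7  1. ] 15.648975458642333
```

View pics/scene2.png

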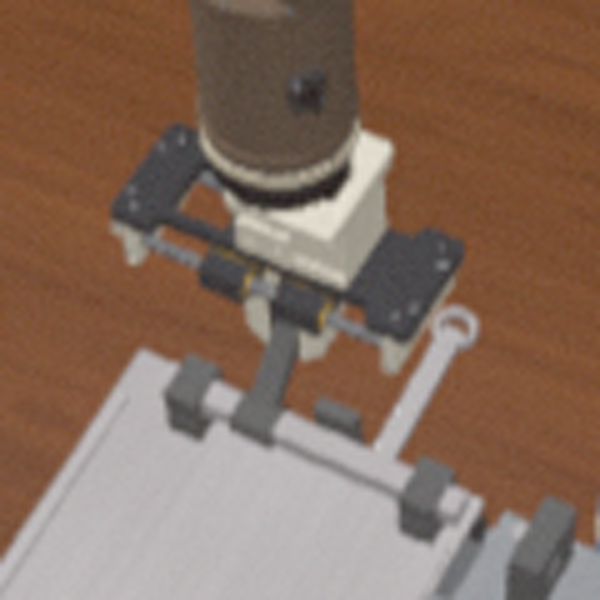

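Emit:
move_arm --pt "4 0 -3.5 0" --pt "8 0 -6.5 0" --pt "16 0 -11.3 0" --pt "25 0 -14.7 0" --pt "30 0 -16 0" --pt "36 0 -17.5 0" --pt "36 0 -17.5 0" --pt "36 0 -17.5 0"

```text
clock: 4.12
position: [0.5411, -0.1376, 0.3941]
ee_rot: [-3.139, 0.088, 0.009]
force: [-5.8, 5.5, 1.0]
width: 0.174
```

Run:
```python
from h import *
import cv2
s=arm.observe();print(s["clock"],grasp(s),force(s),s["ft_torque"],s["width"]*91.8)
for n,sl in (("scene",np.s_[130:250,240:360]),):
    im=arm.get_image(n)[sl]; cv2.imwrite(f"pics/{n}3.png",cv2.resize(im,None,fx=5,fy=5,interpolation=cv2.INTER_CUBIC)[:,:,::-1])
```

```text
4.125 [-121.8  -90.3  235.1] [-6.1  5.2  1. ] [ 1.33955713  1.7904652  -0.06364268] 15.995943057494438
```

View pics/scene3.png

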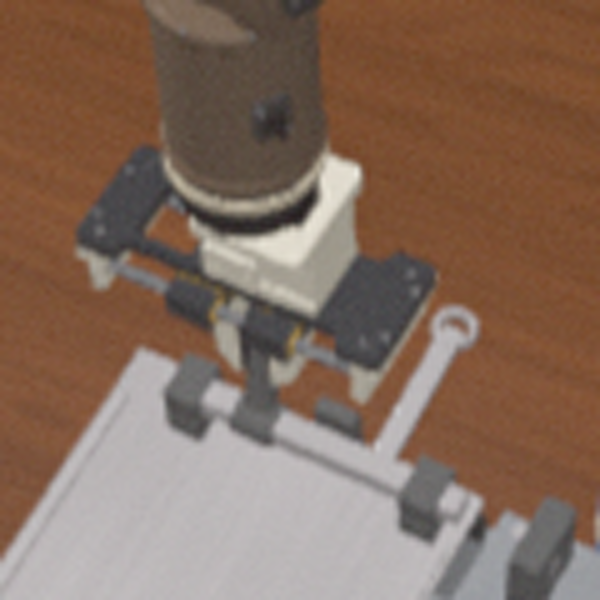

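Emit:
move_arm --pt "0 0 0 0" --pt "-1 0 5 0" --pt "-1 0 10 0" --pt "-2 0 15 0" --pt "-2 0 20 0" --pt "-2 0 24 0" --pt "-2 0 24 0" --pt "-2 0 24 0" --grip 0 --grip_force 60

```text
clock: 5.18
position: [0.5382, -0.1374, 0.3706]
ee_rot: [-3.139, 0.089, 0.013]
force: [-13.0, 7.6, 10.6]
width: 0.171
```

Run:
```python
from h import *
import cv2
s=arm.observe();print(s["clock"],grasp(s),force(s),s["ft_torque"],s["width"]*91.8)
for n,sl in (("scene",np.s_[130:250,240:360]),):
    im=arm.get_image(n)[sl]; cv2.imwrite(f"pics/{n}4.png",cv2.resize(im,None,fx=5,fy=5,interpolation=cv2.INTER_CUBIC)[:,:,::-1])
```

```text
5.175 [-125.1  -90.3  211.6] [-13.4   6.8  10.6] [ 1.49560718  3.64973328 -0.0396919 ] 15.68710724461616
```

View pics/scene4.png

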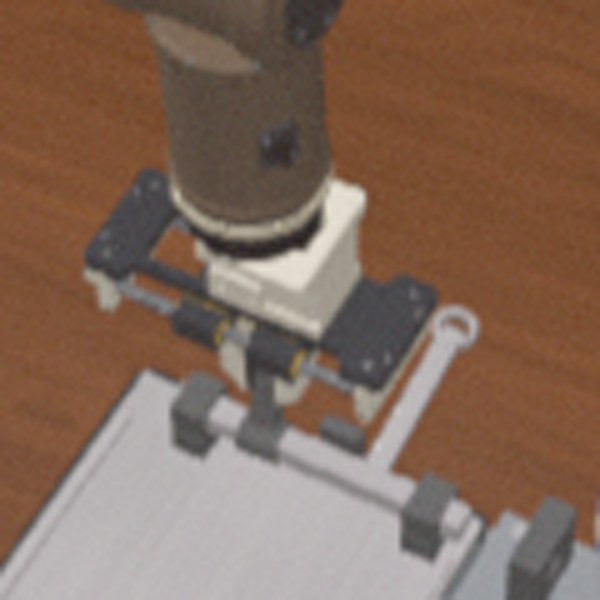

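Emit:
move_arm --pt "0 -5 -1 0" --pt "0 -10 -1 0" --pt "0 -16 -1 0" --pt "0 -22 -1 0" --pt "0 -28 -1 0" --pt "0 -34 -1 0" --pt "0 -36 -1 0" --pt "0 -36 -1 0"

```text
clock: 6.22
position: [0.5401, -0.1032, 0.3717]
ee_rot: [3.139, -0.091, -0.012]
force: [-13.0, 0.3, 10.2]
width: 0.171
```

```bash
cat > st.py <<'E'
from h import *
import cv2,sys
s=arm.observe();g=grasp(s);f=force(s)
l=np.arcsin((-115-g[0])/62.7);print(s["clock"],g,"b=%.1f"%(g[1]+90),"lean %.3f zp %.1f"%(l,g[2]-62.7*np.cos(l)),"F",f,s["width"]*91.8)
if len(sys.argv)>1:
    im=arm.get_image("scene")[150:250,260:380]; cv2.imwrite(f"pics/{sys.argv[1]}.png",cv2.resize(im,None,fx=6,fy=6,interpolation=cv2.INTER_CUBIC)[:,:,::-1])
E
python3 st.py s5
```

```text
6.225 [-125.1  -56.5  212.7] b=33.5 lean 0.162 zp 150.8 F [-13.   -0.5  10.2] 15.715432237648736
```

View pics/s5.png

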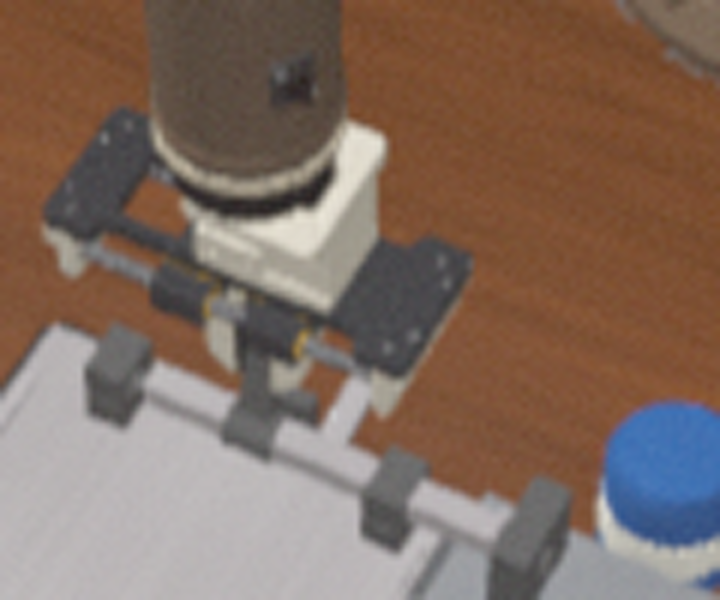

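Emit:
move_arm --pt "0 -3 0 0" --pt "0 -6 0 0" --pt "0 -9 0 0" --pt "0 -12 0 0" --pt "0 -12 0 0"

```text
clock: 6.9
position: [0.5405, -0.0951, 0.3717]
ee_rot: [3.134, -0.097, -0.012]
force: [-14.3, -13.4, 10.1]
width: 0.169
```

```bash
python3 st.py s6
```

```text
6.9 [-125.1  -49.2  212.7] b=40.8 lean 0.162 zp 150.8 F [-13.5 -14.2  10.1] 15.496824076307524
```

View pics/s6.png

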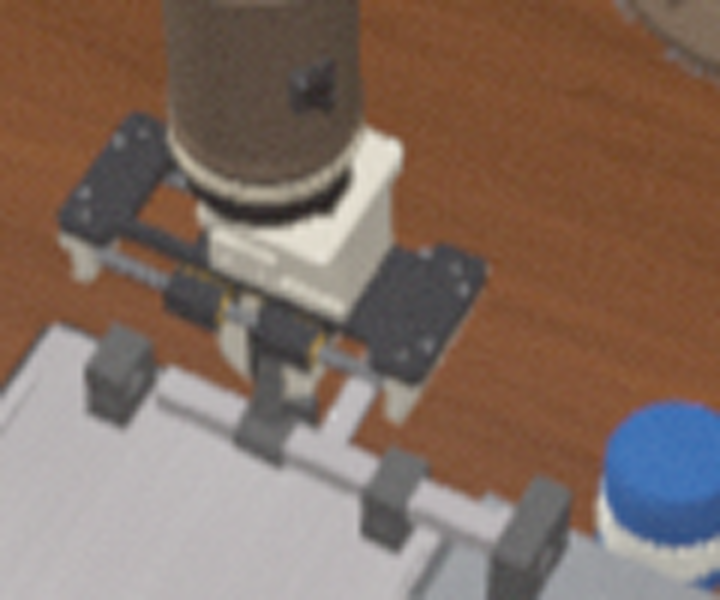

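Emit:
move_arm --pt "0 -2 0 0" --pt "0 -4 0 0" --pt "0 -4 0 0"

```text
clock: 7.32
position: [0.5406, -0.0939, 0.3717]
ee_rot: [3.13, -0.101, -0.012]
force: [-14.4, -23.2, 11.6]
width: 0.169
```

```bash
python3 st.py
```

```text
7.325 [-125.1  -48.6  212.7] b=41.4 lean 0.162 zp 150.8 F [-13.  -24.   11.6] 15.482785451378378
```

Pushing to 24 N left the bolt at 41 mm, so it is blocked at the keeper and this height is wrong. I'll compare the bolt's height with the keeper's edges in one view.

Run:
```python
from h import *
import cv2
im=np.mean([arm.get_image("scene").astype(float) for _ in range(3)],0).astype(np.uint8)[215:265,315:365]
cv2.imwrite("pics/s7.png",cv2.resize(im,None,fx=12,fy=12,interpolation=cv2.INTER_CUBIC)[:,:,::-1])
```

```text
(no output)
```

View pics/s7.png

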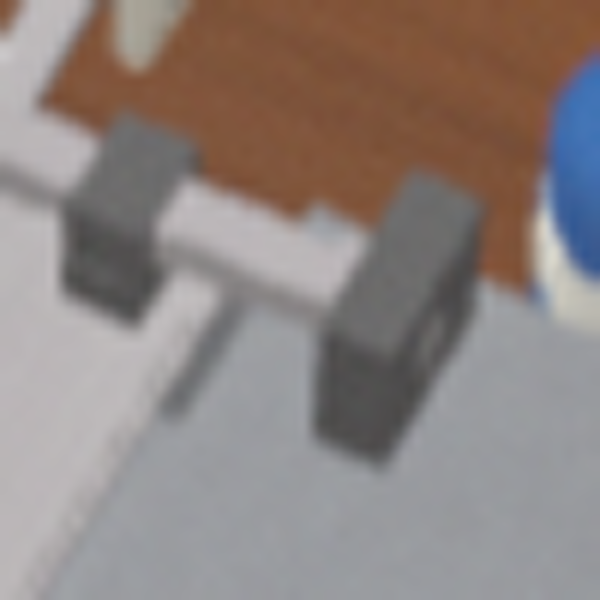

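Run:
```python
from h import *
np.set_printoptions(precision=1,suppress=True)
S=lambda u,v:(315+u/12-.46,215+v/12-.46)
def onx(u,v,x):
    o,d=ray("scene",*S(u,v)); n=np.r_[Rm[:,0],0]; t=(w(x,0,0)@n-o@n)/(d@n); return tow(o+t*d)
for n,p,x in (("top-90,85",(330,328),-90),("top-90,105",(392,355),-90),("foot-90,85",(315,438),-90),("foot -90,105",(380,467),-90),("top -140,85",(418,165),-140),("top -140,105",(485,205),-140),("foot-140,105",(475,312),-140),("bolt top",(325,306),-107),("bolt top",(170,245),-107),("hole c",(433,332),-115)):
    print(n,onx(*p,x))
```

```text
top-90,85 [-90.   89.8 178.5]
top-90,105 [-90.  106.2 178.8]
foot-90,85 [-90.   87.6 124.4]
foot -90,105 [-90.  105.4 124.6]
top -140,85 [-140.    88.4  180. ]
top -140,105 [-140.   106.6  175.4]
foot-140,105 [-140.   106.8  125.5]
bolt top [-107.    80.7  156.7]
bolt top [-107.    38.5  152.9]
hole c [-115.   106.1  152.4]
```

The keeper's top face measures about 54 mm above its foot, which puts the eye about 30 mm above the deck at z ≈ 155. The bolt sits near 150, so I'll draw back, raise it about 4.5 mm and probe again.

Emit:
move_arm --pt "0 6 0 0" --pt "0 13 0 0" --pt "0 13 -2.5 0" --pt "0 13 -4.5 0" --pt "0 13 -4.5 0" --pt "0 9 -4.5 0" --pt "0 5 -4.5 0" --pt "0 0 -4.5 0" --pt "0 -2 -4.5 0" --pt "0 -2 -4.5 0"

```text
clock: 8.72
position: [0.5414, -0.0852, 0.3762]
ee_rot: [3.139, -0.091, -0.011]
force: [-13.1, -0.0, 8.4]
width: 0.17
```

```bash
python3 st.py
```

```text
8.725 [-124.7  -38.5  217.2] b=51.5 lean 0.155 zp 155.3 F [-13.1  -0.8   8.4] 15.576144975069566
```

It's in the eye at bolt = 51 mm with almost no side force. Next I slide it fully home.

Emit:
move_arm --pt "0 -4 0 0" --pt "0 -8 0 0" --pt "0 -12 0 0" --pt "0 -16 0 0" --pt "0 -20 0 0" --pt "0 -23 0 0" --pt "0 -23 0 0"

```text
clock: 9.6
position: [0.5426, -0.0656, 0.376]
ee_rot: [3.134, -0.096, -0.011]
force: [-13.2, -11.6, 9.2]
width: 0.167
```

```bash
python3 st.py s8
```

```text
9.6 [-124.7  -19.5  217. ] b=70.5 lean 0.155 zp 155.1 F [-12.5 -12.3   9.2] 15.294510773222108
```

View pics/s8.png

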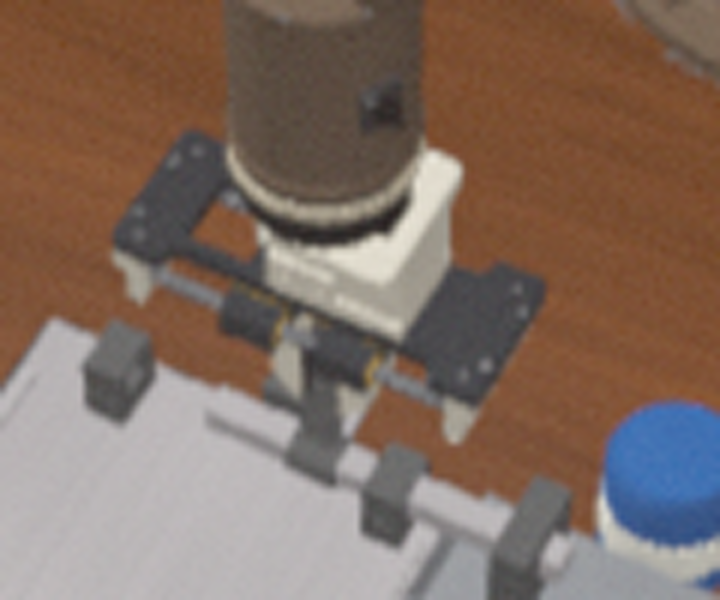

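Emit:
move_arm --pt "-6 -2 0 0" --pt "-13 -2 1.5 0" --pt "-20 -2 4 0" --pt "-26 -2 6.5 0" --pt "-32 -2 10 0" --pt "-37 -2 14 0" --pt "-42 -2 18 0" --pt "-42 -2 18 0" --grip 0 --grip_force 35

```text
clock: 10.65
position: [0.5042, -0.0629, 0.3594]
ee_rot: [3.133, -0.099, 0.007]
force: [5.1, -19.6, -1.9]
width: 0.17
```

```bash
python3 st.py s9
```

```text
10.65 [-161.3  -19.2  200.4] b=70.8 lean 0.831 zp 158.1 F [  6.2 -19.3  -1.9] 15.583735454196267
```

View pics/s9.png

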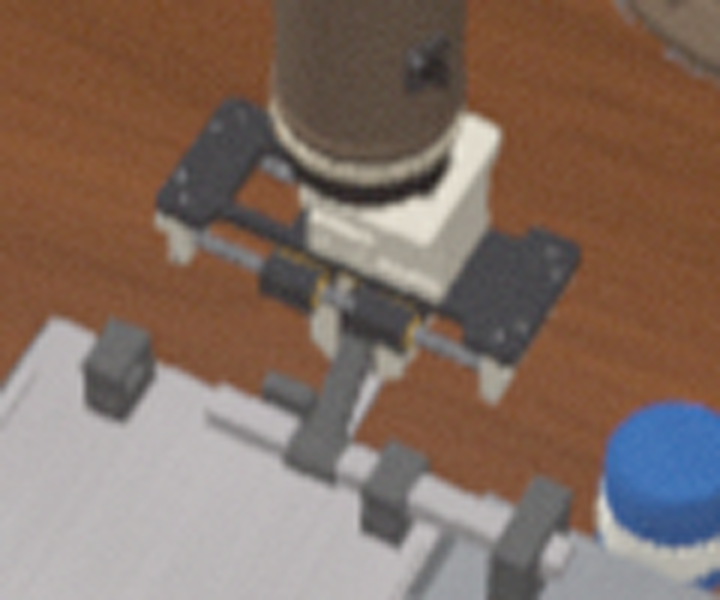

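The handle has swung past the lug, which shows at (285,390) in the crop. I'll carry on to the end of its travel.

Emit:
move_arm --pt "-4 0 4 0" --pt "-7 1 9 0" --pt "-10 1 14 0" --pt "-12 1 19 0" --pt "-14 1 23 0" --pt "-14 1 24 0" --pt "-14 1 24 0"

```text
clock: 11.58
position: [0.4899, -0.0623, 0.3363]
ee_rot: [3.134, -0.098, 0.006]
force: [-1.3, -18.0, 13.7]
width: 0.171
```

```bash
python3 st.py
```

```text
11.575 [-175.7  -19.3  177.3] b=70.7 lean 1.318 zp 161.6 F [ -0.2 -18.1  13.7] 15.67859566730109
```

Emit:
move_arm --pt "0 3 -2 0" --pt "0 6 -4 0" --pt "0 6 -4 0"

```text
clock: 11.95
position: [0.4903, -0.0642, 0.34]
ee_rot: [3.139, -0.091, 0.008]
force: [6.3, -3.0, 3.3]
width: 0.172
```

```bash
python3 st.py
```

```text
11.95 [-175.   -20.3  181. ] b=69.7 lean 1.276 zp 162.8 F [ 6.4 -2.6  3.3] 15.764926899538837
```

Emit:
move_arm --pt "0 0 0 0" --pt "0 0 0 0" --pt "0 0 0 0" --pt "0 0 0 0" --grip 45

```text
clock: 12.45
position: [0.4887, -0.0634, 0.3385]
ee_rot: [3.14, -0.09, -0.001]
force: [-0.9, 0.2, 1.2]
width: 0.487
```

```bash
python3 st.py s10
```

```text
12.45 [-177.6  -19.5  179.5] b=70.5 lean 1.514 zp 176.0 F [-0.9  0.1  1.2] 44.71737703677766
```

View pics/s10.png

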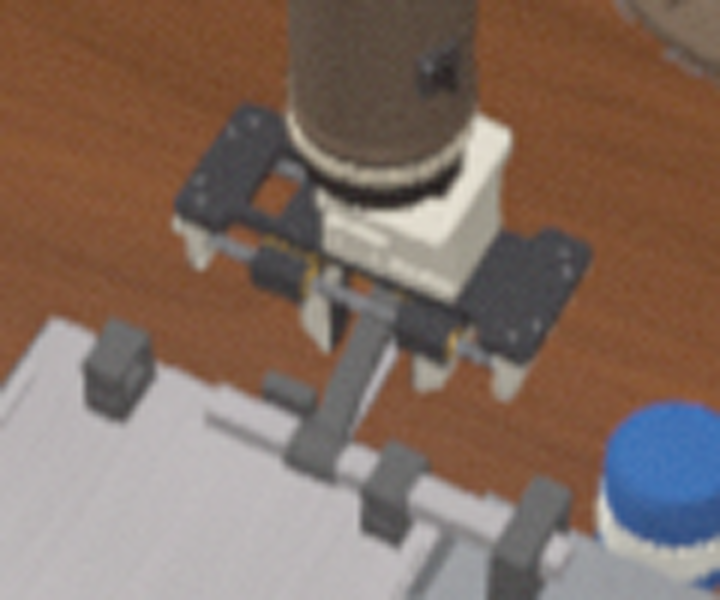

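Released. Now I raise the gripper clear and check the result.

Emit:
move_arm --pt "0 0 -30 0" --pt "0 0 -80 0" --pt "-40 0 -130 0" --pt "-90 30 -150 0" --pt "-140 80 -150 0" --pt "-150 130 -150 0" --pt "-150 190 -150 0" --pt "-150 250 -150 0" --pt "-150 300 -150 0" --pt "-150 300 -150 0"

```text
clock: 13.75
position: [0.3207, -0.3576, 0.4882]
ee_rot: [3.139, -0.099, -0.002]
force: [0.8, 1.2, -0.2]
width: 0.491
```

```bash
python3 st.py s11
python3 - <<'E'
from h import *
import cv2
im=arm.get_image("top"); cv2.imwrite("pics/topf.png",im[:,:,::-1])
cv2.imwrite("pics/topfz.png",cv2.resize(im[160:300,250:420],None,fx=4.5,fy=4.2,interpolation=cv2.INTER_CUBIC)[:,:,::-1])
E
```

```text
13.75 [-328.4 -323.   329.2] b=-233.0 lean nan zp nan F [ 0.7  1.3 -0.2] 45.05784463719817st.py:4: RuntimeWarning: invalid value encountered in arcsin
  l=np.arcsin((-115-g[0])/62.7);print(s["clock"],g,"b=%.1f"%(g[1]+90),"lean %.3f zp %.1f"%(l,g[2]-62.7*np.cos(l)),"F",f,s["width"]*91.8)
```

View pics/s11.png

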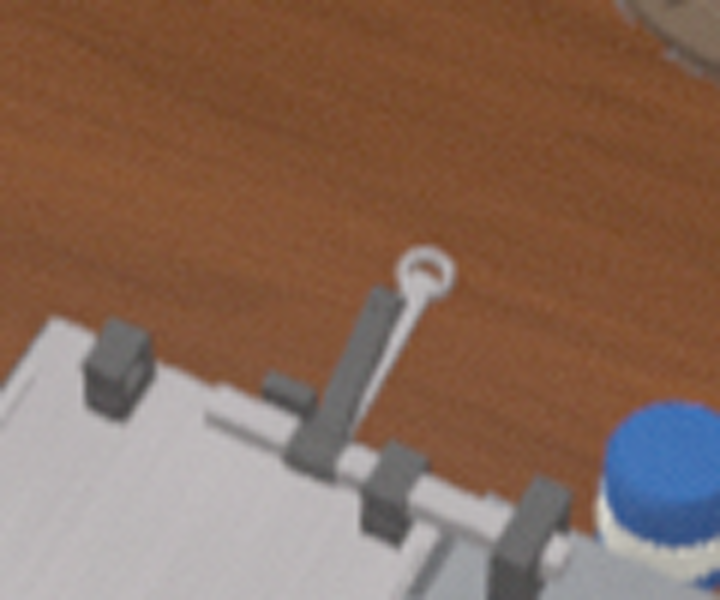

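View pics/topfz.png

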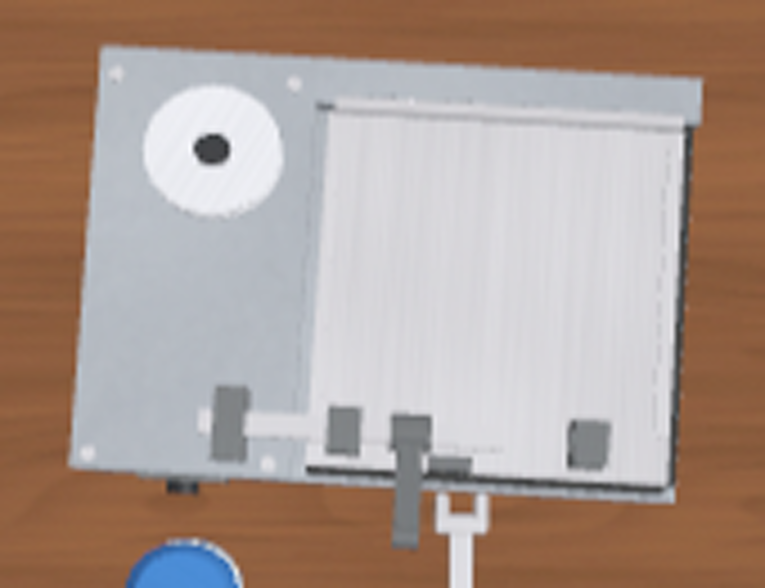

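View pics/topf.png

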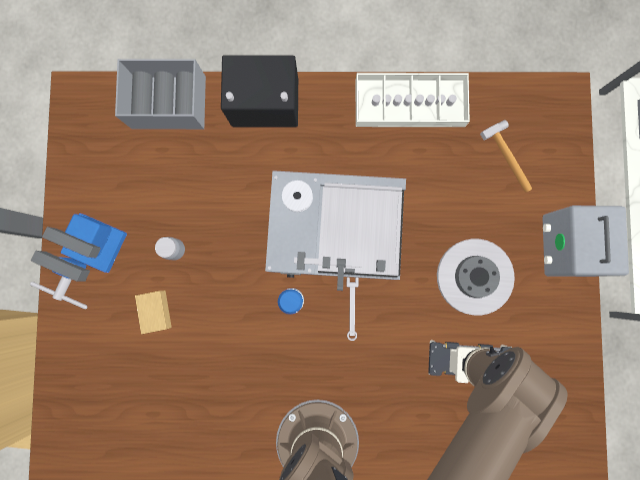

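Run:
```python
from h import *
np.set_printoptions(precision=1,suppress=True)
S=lambda u,v:(260+u/6-.42,150+v/6-.42)
for n,a,b in (("tip +y",tz(393,547),S(403,298)),("tip -y",tz(418,547),S(370,290))):
    p,e=tri(a,b); print(n,tow(p),e)
print(tow(onz("top",*tz(411,430),.165)), tow(onz("top",*tz(200,421),.163)))
```

```text
tip +y [-192.1  -12.7  193.5] 0.06752418560177334
tip -y [-190.7  -29.2  191.2] 2.0733266400678847
[-112.8  -20.1  165. ] [-115.   114.3  163. ]
```

Run:
```python
from cell import arm
arm.sign_off(); print(arm.observe()["clock"])
```

```text
the job is handed in; nothing more can be done
the job is handed in; nothing more can be done
```

The hatch is shut, the bolt is fully home through the keeper, and the handle is swung down to the front behind its stop lug. I let go and handed the job in at about 14 s; the sign-off gave no verdict.

**How it went:** I gripped the handle, swung it upright and pressed the hatch down. The first try, with the bolt at about z = 151 mm, stopped against the keeper at 41 mm of slide. I drew back, raised the bolt by 4.5 mm to about 155 mm, and it slid in. It then ran to its end stop, where I swung the handle down, released it and moved the arm clear.

**Last checks, from the pictures after release:**
- **Bolt:** the pivot measured y = -20 mm and the tip 114 mm, against 115 mm expected, so it is about 70 mm home and sticks out of the keeper.
- **Hatch:** it stayed down after I let go.
- **Handle:** the tip's forward position matches the 1.1 end stop. Its measured height, about 192 mm, is roughly 10 mm below the 202 mm expected there. I put that down to image error and did not resolve it.
- **Other things:** by eye, the rest of the bench looks the same as at the start, and the robot is touching nothing.
- **Forces:** the largest push I read was about 24 N sideways, on the first try.

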